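# Put the hole saws back on their board in order of size

## Robot

A 6-joint arm with a two-finger parallel gripper is mounted at the origin on the work surface. World frame = base frame: x ahead of the robot, y to its left, z up, the work surface at z = 0. Lengths are in m, angles in degrees, forces in N, time in s.
With the tool pointing down it reaches from about 0.275 to 0.85 m from the base axis. Payload 19 kg.
Tool frame: the origin (TCP) lies on the centre line of the jaws, within the pads' length; the fingertips stand nose_length ahead of it and the grasp point (between the pads) lies 2 mm behind it (nose_length is the distance from the TCP to the fingertips, in m); z points along the fingers, y is the line along which they close (so a half turn about z gives the same grasp; the last joint's range is limited). The gripper opens to 85 mm and grips with 20 to 120 N. Pads are 22 mm wide; open, the fingers measure 114 mm over their backs; the gripper's body (76 mm by 85 mm) begins 54 mm behind the grasp point. The pads swing forward as they close: fully open they stand 13 mm farther back than shut.
Start: joints at [-80.271, 8.623, 82.357, -0, 89.026, -7.678], TCP at [0.172, -0.549, 0.248] pointing down, gripper open.
Joint ranges: [-160.23, 160.23], [-39.13, 120.54], [6.94, 153.29], [-79.49, 259.48], [9.18, 160.14], [-161.06, 161.06]. Speed limits (degrees/s): [108.29, 108.29, 127.2, 172.46, 172.46, 172.46].

## Interface

Orientations are given as a 3x3 rotation matrix whose columns are the frame's x, y, z axes.
In Python, from plant import * gives the robot as it stands.
- The arm moves only by the shell command python3 -m handwheel 'ROWS'. ROWS is JSON, a list of rows, each a list of 7 numbers: the shift along the world's x, y, z in mm, then the turn, a rotation vector about the world's x, y, z in rad, then the finger opening in mm, from 0 to 85.4. A call has 1 to 12 rows; each row shifts and turns the commanded pose from where the row before left it; what a row does not reach is not made up. A row lasts 1/10 s, in which the tool goes at most 50 mm and 8.59 degrees, less where a joint would pass 70% of its speed; a pose out of reach is approached as far as the arm can. A call is refused whole if a number of a shift passes 50 or a number of a turn 0.15, either way. A call with a gripper value outside its range is refused whole. The fingers move at their own pace and stop on an object; the grip force is fixed at half the most. Time passes only in rows, so rows that do not move let the fingers close. It gives the time, the measured TCP pose, the force, the opening and the grip force at its end, in the units of the state.
- sense(): the state, without advancing time (a new reading comes with each control period).
- camera(name): name is "scene" or "top" or "wrist"; returns the picture (420x560x3 uint8, red, green, blue); there is no depth.
- calibration(name): a dict with "vfov" (degrees; the focal length in pixels is half the picture's height over the tangent of half this angle, whatever the lens; pixels are square), "cx", "cy" (the principal point, pixels), "dist_coeffs" ([k1, k2, p1, p2, k3] as OpenCV has them; the pictures are not rectified), "rvec" (rotation vector, rad) and "tvec" (3), from world to camera coordinates, as OpenCV has them; the wrist camera has in their place "mount" (4x4, takes a point from camera to tool coordinates, whose origin is the TCP and whose axes are the flange's). Camera axes: x right, y down, z forward; pixel columns grow to the right and rows downward; lengths in m; the calibration is good to about 2 mm. A picture is of the moment at which its call begins: read the wrist's pose just before it. calibration takes no time and is no camera call.
- close_job(): hands the job in; it is judged then, once.
The state is a dict: "time_s": time; "joint_pos": joint angles; "qvel": joint speeds; "effort": joint torques, N m; "tcp_pos": TCP position; "tcp_rot": TCP orientation; "ft_force": force on the tool from outside, world axes, zero at the start; "wrist_torque": the same for the moment, N m; "grip_width": opening from 0.0 (shut) to 1.0 (fully open); "grip_force": force on a finger pad.
Only numpy, scipy, OpenCV 4.12 (cv2) and the standard library are available. Lean on these libraries where they do the work, as an engineer would, in place of code of your own. Each camera call takes 0.05 s, during which the arm holds its last target. There are 200 camera calls.

## Task

Put the four loose hole saws back on the white storage board, teeth down, one over each of the four empty dowels and fully down on the board, so that the whole row runs in order of size from the smallest saw at one end to the largest at the other. Those two end saws are already on their dowels: leave them where they are.

Things in the scene. Friction and masses are not known exactly. Their poses are not given: they have to be found in the camera images.
- saw_30: red hole saw, 30 mm outside diameter: a thin steel cup standing mouth down on its toothed rim, 48 mm tall, 2 mm wall, closed flat back on top (5 mm thick, dark arbor hole in its middle). Inside it is empty: bore 26 mm wide, 43 mm deep. Origin: centre of the toothed rim at the bottom; z up. Loose on the bench, 0.06 kg.
- saw_40: red hole saw, 40 mm outside diameter: a thin steel cup standing mouth down on its toothed rim, 48 mm tall, 2 mm wall, closed flat back on top (5 mm thick, dark arbor hole in its middle). Inside it is empty: bore 36 mm wide, 43 mm deep. Origin: centre of the toothed rim at the bottom; z up. Loose on the bench, 0.09 kg.
- saw_50: red hole saw, 50 mm outside diameter: a thin steel cup standing mouth down on its toothed rim, 48 mm tall, 2 mm wall, closed flat back on top (5 mm thick, dark arbor hole in its middle). Inside it is empty: bore 46 mm wide, 43 mm deep. Origin: centre of the toothed rim at the bottom; z up. Loose on the bench, 0.13 kg.
- saw_60: red hole saw, 60 mm outside diameter: a thin steel cup standing mouth down on its toothed rim, 48 mm tall, 2 mm wall, closed flat back on top (5 mm thick, dark arbor hole in its middle). Inside it is empty: bore 56 mm wide, 43 mm deep. Origin: centre of the toothed rim at the bottom; z up. Loose on the bench, 0.17 kg.
- saw_smallest: red hole saw, 20 mm outside diameter: a thin steel cup standing mouth down on its toothed rim, 48 mm tall, 2 mm wall, closed flat back on top (5 mm thick, dark arbor hole in its middle). Inside it is empty: bore 16 mm wide, 43 mm deep. Origin: centre of the toothed rim at the bottom; z up. Already on the dowel at one end of the storage board; which end varies. Loose on its dowel.
- saw_largest: red hole saw, 70 mm outside diameter: a thin steel cup standing mouth down on its toothed rim, 48 mm tall, 2 mm wall, closed flat back on top (5 mm thick, dark arbor hole in its middle). Inside it is empty: bore 66 mm wide, 43 mm deep. Origin: centre of the toothed rim at the bottom; z up. Already on the dowel at the opposite end of the storage board. Loose on its dowel.
- peg_a: empty dark wooden dowel, 10 mm thick, 28 mm tall. Dowels a, b, c, d follow one another along the board, between the end saws, either way round. Origin: its foot on the board's top, 20 mm above the bench; z up, y along the board. All six dowels are in line, 85 mm apart. The white board is fixed, 520 x 90 x 20 mm, and may lie askew.
- peg_b: empty dark wooden dowel, 10 mm thick, 28 mm tall. Dowels a, b, c, d follow one another along the board, between the end saws, either way round. Origin: its foot on the board's top, 20 mm above the bench; z up, y along the board. All six dowels are in line, 85 mm apart. The white board is fixed, 520 x 90 x 20 mm, and may lie askew.
- peg_c: empty dark wooden dowel, 10 mm thick, 28 mm tall. Dowels a, b, c, d follow one another along the board, between the end saws, either way round. Origin: its foot on the board's top, 20 mm above the bench; z up, y along the board. All six dowels are in line, 85 mm apart. The white board is fixed, 520 x 90 x 20 mm, and may lie askew.
- peg_d: empty dark wooden dowel, 10 mm thick, 28 mm tall. Dowels a, b, c, d follow one another along the board, between the end saws, either way round. Origin: its foot on the board's top, 20 mm above the bench; z up, y along the board. All six dowels are in line, 85 mm apart. The white board is fixed, 520 x 90 x 20 mm, and may lie askew.
There are look-alikes about, which are no part of the job. Leave any turquoise look-alike of the saw_60 alone.

How it is judged (in metres and radians):
At the end, for the whole second after the job is handed in: From the smallest saw's end the four dowels carry the 30, 40, 50 and 60 mm saws in order: axes within 10, 15, 20, 25 mm of the dowel's (the play there), rims under 6 mm above the board, tilt under 0.12 rad, at rest. The end saws are upright within 30 mm of where they began (((horizontal distance between saw_smallest and peg_a below 0.14 m and horizontal distance between saw_30 and peg_a below 0.01 m and z of saw_30 in the frame of peg_a below 0.006 m and horizontal distance between saw_40 and peg_b below 0.015 m and z of saw_40 in the frame of peg_b below 0.006 m and horizontal distance between saw_50 and peg_c below 0.02 m and z of saw_50 in the frame of peg_c below 0.006 m and horizontal distance between saw_60 and peg_d below 0.025 m and z of saw_60 in the frame of peg_d below 0.006 m) or (horizontal distance between saw_smallest and peg_d below 0.14 m and horizontal distance between saw_30 and peg_d below 0.01 m and z of saw_30 in the frame of peg_d below 0.006 m and horizontal distance between saw_40 and peg_c below 0.015 m and z of saw_40 in the frame of peg_c below 0.006 m and horizontal distance between saw_50 and peg_b below 0.02 m and z of saw_50 in the frame of peg_b below 0.006 m and horizontal distance between saw_60 and peg_a below 0.025 m and z of saw_60 in the frame of peg_a below 0.006 m)) and angle between each of saw_30, saw_40, saw_50, saw_60, saw_smallest, saw_largest's own z axis and vertical below 0.12 rad and linear speed of each of saw_30, saw_40, saw_50, saw_60 below 0.02 m/s and distance of each of saw_smallest, saw_largest from where it was at the start of the episode below 0.03 m); the robot touches nothing.
It fails at once if the smallest saw, already in place at its end, is shifted by more than 30 mm, lifted off or knocked over (distance of saw_smallest from where it was at the start of the episode above 0.03 m or angle between saw_smallest's own z axis and vertical above 0.5 rad).
It fails at once if the largest saw, already in place at its end, is shifted by more than 30 mm, lifted off or knocked over (distance of saw_largest from where it was at the start of the episode above 0.03 m or angle between saw_largest's own z axis and vertical above 0.5 rad).
It also fails if it takes over 93 s, if anything falls off the work surface, if the arm or the gripper's body presses on something with over 40 N, if the wrist force passes 120 N, or if a joint passes its speed limit or range.

## Working session

There is one attempt and no reset: what is moved stays moved. The work goes in short steps, Python scripts to look and compute and a shell command to move; the robot and the scene stay as the last step left them, time stands still between calls to the robot, and variables do not carry over. Pictures are saved under pics/ and viewed, at most 14 in all, crops included, and the job is handed in when it is done.

```bash
ls; mkdir -p pics
python3 - <<'E'
from plant import *
import cv2
for n in("top","scene"):
    cv2.imwrite(f"pics/{n}0.png",camera(n)[:,:,::-1]); print(n,calibration(n))
print(calibration("wrist"));print(sense())
import plant; print([k for k in dir(plant) if k[0]!='_'])
try: print(nose_length)
except Exception as e: print(e)
E
```

```text
pics
top {'vfov': 55.415145740381966, 'cx': 282.3721838057182, 'cy': 205.75599337882957, 'dist_coeffs': array([-0.04294045,  0.        ,  0.        ,  0.        ,  0.        ]), 'rvec': array([ 2.20297359, -1.97239061,  0.22177234]), 'tvec': array([-0.08239528,  0.49609825,  0.75025799])}
scene {'vfov': 52.44935901878038, 'cx': 275.6384813384447, 'cy': 208.7930607084873, 'dist_coeffs': array([-0.03522674,  0.        ,  0.        ,  0.        ,  0.        ]), 'rvec': array([ 2.28941699,  1.18328591, -0.36250685]), 'tvec': array([-0.25254714, -0.34391481,  1.17911887])}
{'vfov': 71.78450290484193, 'cx': 279.9762655239368, 'cy': 211.37292275869206, 'dist_coeffs': array([-0.03480536,  0.        ,  0.        ,  0.        ,  0.        ]), 'mount': array([[ 1.65280954e-06, -9.54963117e-01, -2.96724528e-01,
         7.57194217e-02],
       [ 9.99999685e-01, -2.33975118e-04,  7.58583790e-04,
        -2.25315300e-04],
       [-7.93845697e-04, -2.96724436e-01,  9.54962816e-01,
        -1.25830241e-01],
       [ 0.00000000e+00,  0.00000000e+00,  0.00000000e+00,
         1.00000000e+00]])}
{'time
[... 185 characters left out ...]
12934958,  0.10025772,  0.02231345,
        0.01634006]), 'effort': array([ 3.98365359e-03, -7.14375830e+01, -5.71795356e+01, -1.09742912e-04,
        7.19948075e-03, -4.44097282e-06]), 'tcp_pos': array([ 0.17194437, -0.54847215,  0.24776118]), 'tcp_rot': array([[ 9.54208250e-01,  2.99143088e-01, -1.65946905e-04],
       [ 2.99143088e-01, -9.54207649e-01,  1.08397915e-03],
       [ 1.65917065e-04, -1.08398372e-03, -9.99999399e-01]]), 'ft_force': array([-0.49833711, -0.11373685,  0.25730222]), 'wrist_torque': array([-0.00138595,  0.00331165,  0.0178697 ]), 'grip_force': 0.0, 'grip_width': 1.0039649310239196}
['PlanningError', 'calibration', 'camera', 'close_job', 'nose_length', 'sense']
0.017
```

View pics/top0.png

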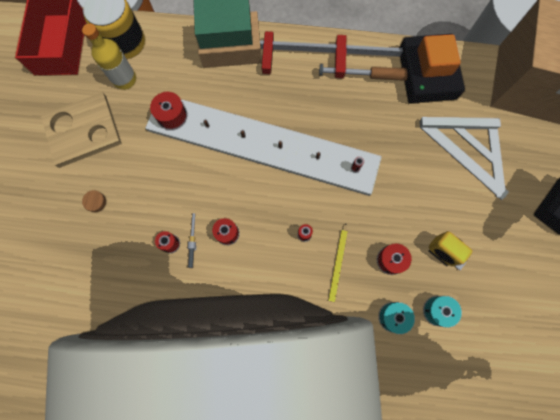

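View pics/scene0.png

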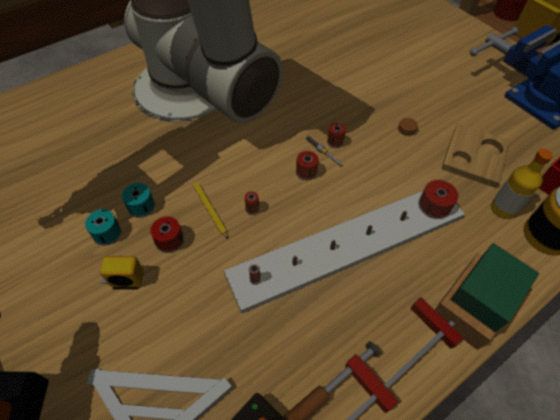

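Top view: the largest saw is at (167,107) and the smallest at (358,163). The empty dowels are near (206,123), (242,133), (280,144) and (318,155). The loose red saws are at (166,241), (225,231), (305,232) and (395,258), with two turquoise decoys at (398,318) and (445,312). The scene view shows the same layout.

```bash
python3 - <<'E'
import cv2
im=cv2.imread("pics/top0.png")[85:285,140:430]
cv2.imwrite("pics/crop.png",cv2.resize(im,None,fx=2.75,fy=2.75,interpolation=cv2.INTER_CUBIC))
E
cat > h.py <<'E'
from plant import *
import numpy as np, cv2
def cam(n,s=None):
    c=calibration(n); f=210/np.tan(np.radians(c["vfov"]/2))
    K=np.array([[f,0,c["cx"]],[0,f,c["cy"]],[0,0,1]])
    if n=="wrist":
        M=c["mount"]; s=s or sense(); R=s["tcp_rot"]@M[:3,:3]; p=s["tcp_rot"]@M[:3,3]+s["tcp_pos"]
    else:
        R=cv2.Rodrigues(c["rvec"])[0].T; p=-R@c["tvec"]
    return K,c["dist_coeffs"],R,p
def world(n,uv,z,s=None):
    K,d,R,p=cam(n,s)
    q=cv2.undistortPoints(np.array(uv,float).reshape(-1,1,2),K,d).reshape(-1,2)
    r=np.c_[q,np.ones(len(q))]@R.T
    return p+r*((z-p[2])/r[:,2])[:,None]
def proj(n,P,s=None):
    K,d,R,p=cam(n,s); return cv2.projectPoints(np.array(P,float).reshape(-1,1,3),cv2.Rodrigues(R.T)[0],-R.T@p,K,d)[0].reshape(-1,2)
E
```

```text
(no output)
```

View pics/crop.png

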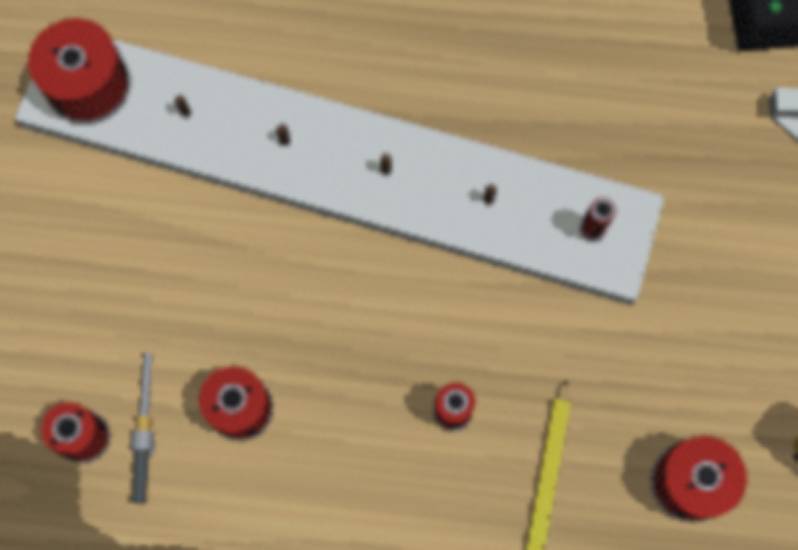

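The enlarged crop shows the hole centres in crop pixels: the loose 40 mm saw at (67,428), 50 at (232,399), 30 at (456,402) and 60 at (706,476). The dowel tops are at (181,101), (282,130), (386,158) and (490,188).

Run:
```python
from h import *
f=lambda a:np.array(a)/2.75+[140,85]
np.set_printoptions(precision=4,suppress=True)
print("s40,50,30,60\n",world("top",f([(67,428),(232,399),(456,402),(706,476)]),.048))
p=world("top",f([(181,101),(282,130),(386,158),(490,188)]),.048);print("pegs L..S\n",p)
e=world("top",f([(71,57),(602,209)]),.068);print("ends\n",e)
d=(e[1]-e[0])/5;print(np.linalg.norm(d),np.array([e[0]+d*i for i in range(6)]),np.degrees(np.arctan2(d[1],d[0])))
print("yellow/driver",world("top",f([(562,400),(147,352),(140,500)]),.01))
```

```text
s40,50,30,60
 [[ 0.4066  0.2013  0.048 ]
 [ 0.4414  0.0838  0.048 ]
 [ 0.4572 -0.0797  0.048 ]
 [ 0.423  -0.2647  0.048 ]]
pegs L..S
 [[ 0.6716  0.1581  0.048 ]
 [ 0.6557  0.0757  0.048 ]
 [ 0.6412 -0.0074  0.048 ]
 [ 0.6254 -0.0895  0.048 ]]
ends
 [[ 0.6906  0.2442  0.068 ]
 [ 0.6104 -0.173   0.068 ]]
0.08495454310654124 [[ 0.6906  0.2442  0.068 ]
 [ 0.6745  0.1607  0.068 ]
 [ 0.6585  0.0773  0.068 ]
 [ 0.6425 -0.0061  0.068 ]
 [ 0.6264 -0.0896  0.068 ]
 [ 0.6104 -0.173   0.068 ]] -100.88039267693627
yellow/driver [[ 0.4743 -0.1617  0.01  ]
 [ 0.4766  0.1616  0.01  ]
 [ 0.363   0.1486  0.01  ]]
```

```bash
python3 - <<'E'
from h import *
print(world("top",[(400,319),(447,311),(452,248)],.048))
E
python3 -m handwheel '[[30,35,0,0,0,0.13,85],[30,35,0,0,0,0.13,85],[30,35,0,0,0,0.13,85],[30,35,0,0,0,0.13,85],[30,35,-10,0,0,0.13,85],[30,35,-10,0,0,0.13,85],[30,35,-10,0,0,0.13,85],[21,25,-10,0,0,0.13,85],[20,14,-10,0,0,0,85],[0,0,0,0,0,0,85]]'
```

```text
[[ 0.30646842 -0.27693486  0.048     ]
 [ 0.33092571 -0.36742755  0.048     ]
 [ 0.45504576 -0.37465439  0.048     ]]
time_s: 1.1
tcp_pos: [0.4242, -0.2624, 0.1968]
tcp_rot: [[0.222, 0.975, -0.001], [0.975, -0.222, 0.002], [0.001, -0.002, -1.0]]
ft_force: [-0.8, -0.3, -0.2]
grip_width: 0.993
grip_force: 0.0
```

```bash
cat >> h.py <<'E'
def shot(name,pts,z):
    s=sense(); im=camera("wrist")[:,:,::-1].copy()
    for u in proj("wrist",[[x,y,z] for x,y in pts],s): cv2.drawMarker(im,tuple(int(round(v)) for v in u),(0,255,0),cv2.MARKER_CROSS,14,1)
    cv2.imwrite(f"pics/{name}.png",im); np.save("s_"+name,s,allow_pickle=True)
def late(name): return np.load("s_"+name+".npy",allow_pickle=True).item()
E
python3 -c "
from h import *
shot('w60',[(.423,-.2647)],.048)"
```

```text
(no output)
```

View pics/w60.png

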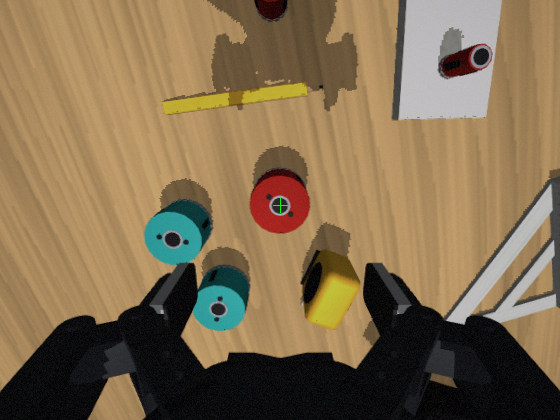

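The wrist view shows the 60 mm saw's arbor hole at (280,205), right on my projected mark. There is room for the fingers on both sides.

```bash
python3 -m handwheel '[[-1,-2,-40,0,0,0.03,85],[0,0,-40,0,0,0,85],[0,0,-40,0,0,0,85],[0,0,-30,0,0,0,85],[0,0,-17,0,0,0,85],[0,0,0,0,0,0,85],[0,0,0,0,0,0,50],[0,0,0,0,0,0,40],[0,0,0,0,0,0,40],[0,0,0,0,0,0,40],[0,0,0,0,0,0,40],[0,0,0,0,0,0,40]]'
```

```text
time_s: 2.35
tcp_pos: [0.4224, -0.2675, 0.0331]
tcp_rot: [[0.196, 0.981, 0.001], [0.981, -0.196, -0.002], [-0.002, 0.002, -1.0]]
ft_force: [-3.3, -0.7, 10.0]
grip_width: 0.682
grip_force: 62.8
```

```bash
python3 -m handwheel '[[0,0,40,0,0,0,40],[0,0,40,0,0,0,40],[10,10,40,0,0,0,40],[25,40,0,0,0,0,40],[25,43,0,0,0,0,40],[25,43,0,0,0,0,40],[25,43,0,0,0,0,40],[25,43,0,0,0,0,40],[25,43,0,0,0,0,40],[25,43,0,0,0,0,40],[25,43,0,0,0,0,40],[0,0,0,0,0,0,40]]'
python3 -m handwheel '[[25,40,0,0,0,0,40],[14,35,0,0,0,0,40],[0,0,0,0,0,0,40],[0,0,0,0,0,0,40]]'
python3 -c "
from h import *
shot('p60',[(.672,.159),(.6557,.0757)],.048)"
```

```text
time_s: 3.55
tcp_pos: [0.6338, 0.0891, 0.152]
tcp_rot: [[0.192, 0.981, 0.002], [0.981, -0.192, 0.001], [0.002, 0.001, -1.0]]
ft_force: [-0.1, -0.8, -2.2]
grip_width: 0.685
grip_force: 65.5
time_s: 3.95
tcp_pos: [0.671, 0.1597, 0.1519]
tcp_rot: [[0.195, 0.981, 0.0], [0.981, -0.195, -0.0], [-0.0, 0.0, -1.0]]
ft_force: [-0.9, -0.3, -0.9]
grip_width: 0.68
grip_force: 65.5
```

View pics/p60.png

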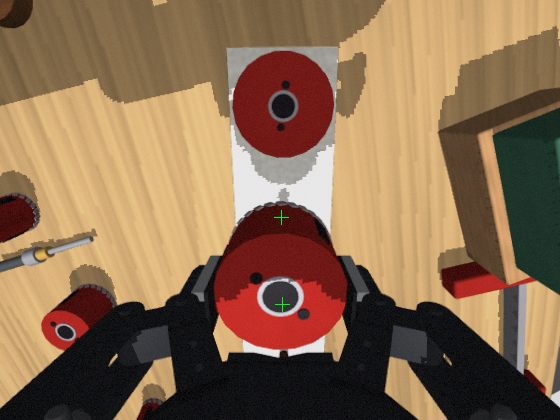

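The 60 mm saw is held upright, with its hole at (281,297). Dowel 1 is hidden under it and the largest saw is clear above at (283,105).

```bash
python3 -c "
from h import *
print(world('wrist',[(281,297)],.167,late('p60')))"
python3 -m handwheel '[[0,0,-30,0,0,0,40],[0,0,-30,0,0,0,40],[0,0,-20,0,0,0,40],[0,0,-10,0,0,0,40],[0,0,-7,0,0,0,40],[0,0,0,0,0,0,40],[0,0,0,0,0,0,40]]'
```

```text
[[0.67152926 0.16160579 0.167     ]]
time_s: 4.7
tcp_pos: [0.6714, 0.1592, 0.0555]
tcp_rot: [[0.196, 0.981, 0.001], [0.981, -0.196, 0.0], [0.0, 0.001, -1.0]]
ft_force: [-0.5, -0.3, -0.6]
grip_width: 0.682
grip_force: 65.6
```

```bash
python3 -m handwheel '[[0,0,-2,0,0,0,40],[0,0,0,0,0,0,60],[0,0,0,0,0,0,70],[0,0,0,0,0,0,80],[0,0,0,0,0,0,85],[0,0,0,0,0,0,85],[0,0,20,0,0,0,85],[0,0,40,0,0,0,85],[0,0,40,0,0,0,85],[-30,-10,0,0,0,0,85],[-40,-13,0,0,0,0,85],[-40,-13,0,0,0,0,85]]'
python3 -m handwheel '[[-40,-13,0,0,0,0,85],[-40,-13,0,0,0,0,85],[-40,-13,0,0,0,0,85],[0,0,0,0,0,0,85],[0,0,0,0,0,0,85]]'
python3 -c "
from h import *
shot('w50',[(.4414,.0838)],.048)
cv2.imwrite('pics/t1.png',camera('top')[60:300,100:440,::-1].repeat(2,0).repeat(2,1))"
```

```text
time_s: 5.9
tcp_pos: [0.5596, 0.123, 0.1521]
tcp_rot: [[0.196, 0.981, 0.0], [0.981, -0.196, 0.0], [0.0, 0.0, -1.0]]
ft_force: [0.6, -1.2, 0.5]
grip_width: 0.994
grip_force: 0.0
time_s: 6.4
tcp_pos: [0.4409, 0.0842, 0.153]
tcp_rot: [[0.196, 0.981, 0.002], [0.981, -0.196, 0.0], [0.0, 0.002, -1.0]]
ft_force: [0.5, -0.0, 0.1]
grip_width: 0.998
grip_force: 0.0
```

View pics/w50.png

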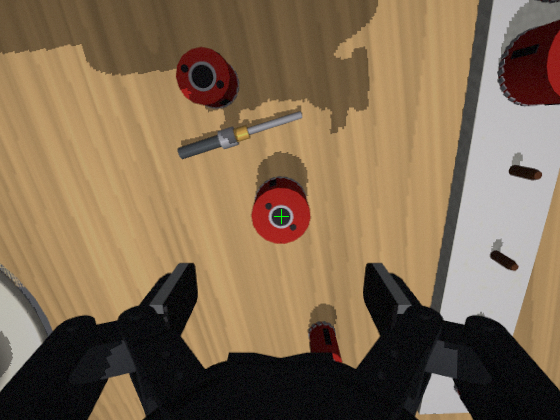

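View pics/t1.png

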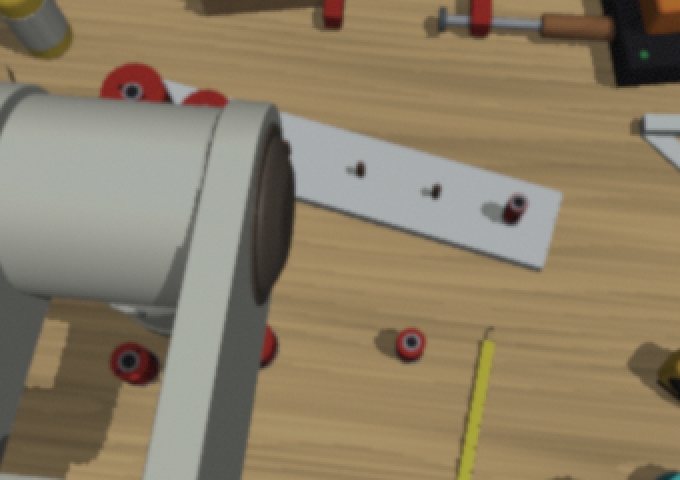

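In the wrist view the 50 mm saw's hole is at (281,216), on the mark, and the 60 stands next to the largest saw on the board. The top view is mostly hidden by the arm.

```bash
python3 -m handwheel '[[0,0,-40,0,0,0,85],[0,0,-40,0,0,0,85],[0,0,-30,0,0,0,85],[0,0,-12,0,0,0,85],[0,0,0,0,0,0,60],[0,0,0,0,0,0,40],[0,0,0,0,0,0,30],[0,0,0,0,0,0,30],[0,0,0,0,0,0,30],[0,0,0,0,0,0,30],[0,0,0,0,0,0,30]]'
python3 -m handwheel '[[0,0,40,0,0,0,30],[0,0,40,0,0,0,30],[0,0,40,0,0,0,30],[35,-1,0,0,0,0,30],[40,-2,0,0,0,0,30],[40,-2,0,0,0,0,30],[40,-2,0,0,0,0,30],[40,-1,0,0,0,0,30],[20,0,0,0,0,0,30],[0,0,0,0,0,0,30],[0,0,0,0,0,0,30]]'
python3 -c "
from h import *
shot('p50',[(.6557,.0757),(.6412,-.0074)],.048)"
```

```text
time_s: 7.6
tcp_pos: [0.4422, 0.0844, 0.032]
tcp_rot: [[0.196, 0.981, 0.003], [0.981, -0.196, 0.0], [0.001, 0.003, -1.0]]
ft_force: [0.4, 0.1, 7.3]
grip_width: 0.568
grip_force: 61.7
time_s: 8.7
tcp_pos: [0.6559, 0.0764, 0.1507]
tcp_rot: [[0.196, 0.981, 0.0], [0.981, -0.196, 0.0], [0.0, 0.0, -1.0]]
ft_force: [0.6, 0.3, -0.2]
grip_width: 0.567
grip_force: 62.8
```

View pics/p50.png

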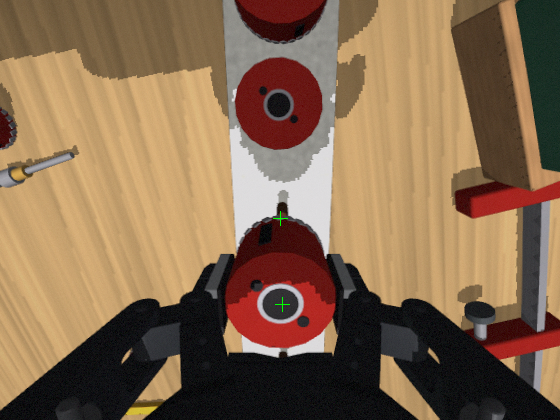

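The 50 mm saw is held with its hole at (281,303). Dowel 2 shows at about (282,208), its top on my mark at (281,218), and the 60 sits flat on the board at (279,104).

```bash
python3 -m handwheel '[[0,0,-30,0,0,0,30],[0,0,-30,0,0,0,30],[0,0,-20,0,0,0,30],[0,0,-10,0,0,0,30],[0,0,-7,0,0,0,30],[0,0,0,0,0,0,30],[0,0,0,0,0,0,30]]'
python3 -m handwheel '[[0,0,-1,0,0,0,30],[0,0,0,0,0,0,50],[0,0,0,0,0,0,60],[0,0,0,0,0,0,75],[0,0,0,0,0,0,85],[0,0,0,0,0,0,85],[0,0,20,0,0,0,85],[0,0,40,0,0,0,85],[0,0,40,0,0,0,85],[-20,10,0,0,0,0,85],[-40,20,0,0,0,0,85],[-40,20,0,0,0,0,85]]'
python3 -m handwheel '[[-40,20,0,0,0,0,85],[-40,20,0,0,0,0,85],[-40,20,0,0,0,0,85],[-29,15,0,0,0,0,85],[0,0,0,0,0,0,85],[0,0,0,0,0,0,85]]'
python3 -c "
from h import *
shot('w40',[(.4066,.2013)],.048)"
```

```text
time_s: 9.45
tcp_pos: [0.6564, 0.0764, 0.0545]
tcp_rot: [[0.196, 0.981, 0.001], [0.981, -0.196, 0.0], [0.0, 0.001, -1.0]]
ft_force: [-0.3, -0.6, -0.9]
grip_width: 0.572
grip_force: 62.8
time_s: 10.65
tcp_pos: [0.5548, 0.1265, 0.1521]
tcp_rot: [[0.197, 0.98, -0.0], [0.98, -0.197, 0.0], [0.0, -0.0, -1.0]]
ft_force: [0.2, 0.9, 1.0]
grip_width: 0.998
grip_force: 0.0
time_s: 11.25
tcp_pos: [0.4069, 0.2017, 0.1527]
tcp_rot: [[0.195, 0.981, 0.001], [0.981, -0.195, 0.0], [0.0, 0.001, -1.0]]
ft_force: [-0.4, -0.3, 0.7]
grip_width: 0.995
grip_force: 0.0
```

View pics/w40.png

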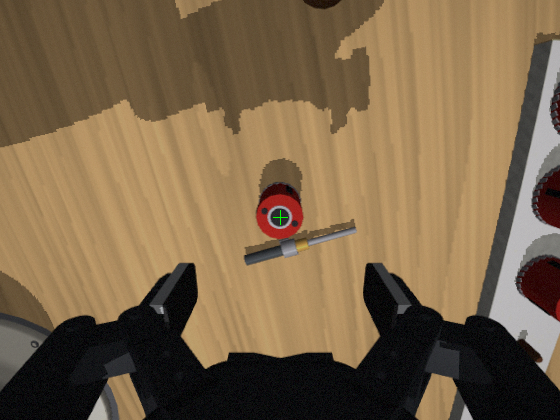

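The 40 mm saw's hole is on the mark at (281,217). The screwdriver just below it, from (245,260) to (355,230), is clear of both finger landing spots.

```bash
python3 -m handwheel '[[0,0,-40,0,0,0,75],[0,0,-40,0,0,0,75],[0,0,-30,0,0,0,75],[0,0,-12,0,0,0,75],[0,0,0,0,0,0,50],[0,0,0,0,0,0,30],[0,0,0,0,0,0,20],[0,0,0,0,0,0,20],[0,0,0,0,0,0,20],[0,0,0,0,0,0,20],[0,0,0,0,0,0,20],[0,0,0,0,0,0,20]]'
python3 -m handwheel '[[0,0,40,0,0,0,20],[0,0,40,0,0,0,20],[0,0,40,0,0,0,20],[30,-25,0,0,0,0,20],[34,-30,0,0,0,0,20],[34,-30,0,0,0,0,20],[34,-30,0,0,0,0,20],[34,-30,0,0,0,0,20],[34,-30,0,0,0,0,20],[34,-34,0,0,0,0,20],[0,0,0,0,0,0,20],[0,0,0,0,0,0,20]]'
python3 -c "
from h import *
shot('p40',[(.6412,-.0074)],.048)"
```

```text
time_s: 12.5
tcp_pos: [0.4081, 0.2016, 0.032]
tcp_rot: [[0.196, 0.981, 0.003], [0.981, -0.196, 0.001], [0.001, 0.003, -1.0]]
ft_force: [-1.1, -1.9, 7.8]
grip_width: 0.454
grip_force: 60.4
time_s: 13.7
tcp_pos: [0.6414, -0.0085, 0.1506]
tcp_rot: [[0.197, 0.98, 0.0], [0.98, -0.197, 0.0], [0.0, 0.0, -1.0]]
ft_force: [-0.1, -1.2, -1.4]
grip_width: 0.458
grip_force: 61.1
```

View pics/p40.png

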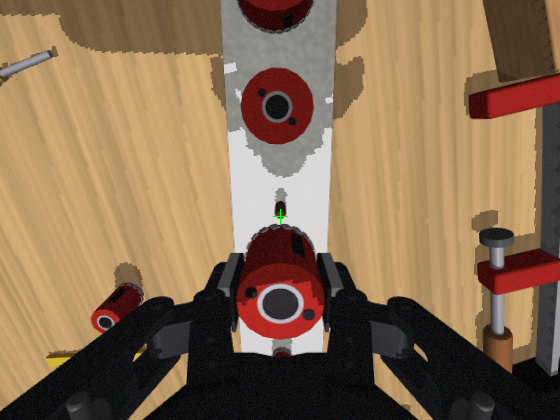

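Dowel 3's top is at about (280,213), on my mark. The 40 mm saw is held with its hole at (280,304), and the 50 is down on its dowel at (277,106).

```bash
python3 -m handwheel '[[0,1,-30,0,0,0,20],[0,0,-30,0,0,0,20],[0,0,-20,0,0,0,20],[0,0,-10,0,0,0,20],[0,0,-7,0,0,0,20],[0,0,0,0,0,0,20],[0,0,0,0,0,0,20]]'
python3 -m handwheel '[[0,0,-1,0,0,0,20],[0,0,0,0,0,0,40],[0,0,0,0,0,0,50],[0,0,0,0,0,0,65],[0,0,0,0,0,0,85],[0,0,0,0,0,0,85],[0,0,20,0,0,0,85],[0,0,40,0,0,0,85],[0,0,40,0,0,0,85],[-24,-10,0,0,0,0,85],[-40,-16,0,0,0,0,85],[-40,-16,0,0,0,0,85]]'
python3 -m handwheel '[[-40,-15,0,0,0,0,85],[-40,-15,0,0,0,0,85],[0,0,0,0,0,0,85],[0,0,0,0,0,0,85]]'
python3 -c "
from h import *
shot('w30',[(.4572,-.0797)],.048)"
```

```text
time_s: 14.45
tcp_pos: [0.6414, -0.0065, 0.0544]
tcp_rot: [[0.196, 0.981, 0.001], [0.981, -0.196, -0.0], [0.0, 0.001, -1.0]]
ft_force: [0.0, 0.0, -0.5]
grip_width: 0.458
grip_force: 61.1
time_s: 15.65
tcp_pos: [0.5358, -0.0488, 0.1521]
tcp_rot: [[0.195, 0.981, -0.0], [0.981, -0.195, -0.0], [-0.0, -0.0, -1.0]]
ft_force: [0.6, -0.5, 0.2]
grip_width: 0.998
grip_force: 0.0
time_s: 16.05
tcp_pos: [0.4569, -0.079, 0.1529]
tcp_rot: [[0.197, 0.98, 0.001], [0.98, -0.197, -0.0], [-0.0, 0.001, -1.0]]
ft_force: [0.7, 0.2, 0.7]
grip_width: 0.996
grip_force: 0.0
```

View pics/w30.png

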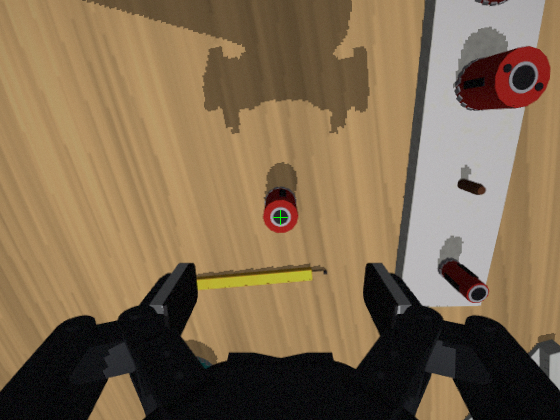

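The 30 mm saw's hole is on the mark at (281,216), and the 40 is seated at (520,78).

```bash
python3 -m handwheel '[[0,0,-40,0,0,0,65],[0,0,-40,0,0,0,65],[0,0,-30,0,0,0,65],[0,0,-12,0,0,0,65],[0,0,0,0,0,0,40],[0,0,0,0,0,0,20],[0,0,0,0,0,0,12],[0,0,0,0,0,0,12],[0,0,0,0,0,0,12],[0,0,0,0,0,0,12],[0,0,0,0,0,0,12],[0,0,0,0,0,0,12]]'
python3 -m handwheel '[[0,0,40,0,0,0,12],[0,0,40,0,0,0,12],[0,0,40,0,0,0,12],[28,-1,0,0,0,0,12],[35,-2,0,0,0,0,12],[35,-2,0,0,0,0,12],[35,-2,0,0,0,0,12],[35,-3,0,0,0,0,12],[0,0,0,0,0,0,12],[0,0,0,0,0,0,12]]'
python3 -c "
from h import *
shot('p30',[(.6254,-.0895)],.048)"
```

```text
time_s: 17.3
tcp_pos: [0.4581, -0.0789, 0.0318]
tcp_rot: [[0.196, 0.981, 0.003], [0.981, -0.196, -0.001], [-0.0, 0.003, -1.0]]
ft_force: [0.7, 1.6, 7.3]
grip_width: 0.332
grip_force: 59.7
time_s: 18.3
tcp_pos: [0.6251, -0.0886, 0.1503]
tcp_rot: [[0.195, 0.981, -0.0], [0.981, -0.195, 0.0], [-0.0, -0.0, -1.0]]
ft_force: [-0.3, -0.8, -1.0]
grip_width: 0.33
grip_force: 59.5
```

View pics/p30.png

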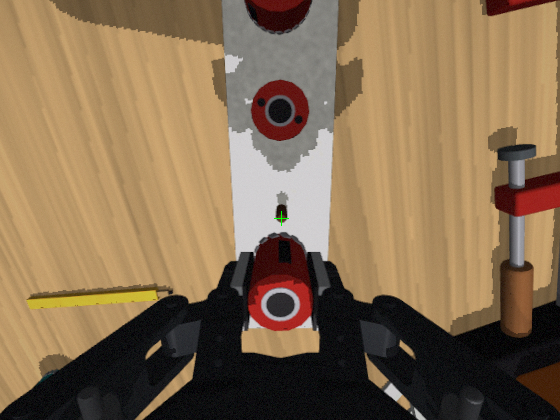

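Dowel 4's top is on the mark at (281,217). The 30 mm saw is held with its hole at (280,304).

```bash
python3 -c "
from h import *
print(world('wrist',[(280,304)],.1665,late('p30')))"
python3 -m handwheel '[[0,-1,-30,0,0,0,12],[0,0,-30,0,0,0,12],[0,0,-20,0,0,0,12],[0,0,-10,0,0,0,12],[0,0,-7,0,0,0,12],[0,0,0,0,0,0,12],[0,0,0,0,0,0,12]]'
python3 -m handwheel '[[0,0,-1,0,0,0,12],[0,0,0,0,0,0,30],[0,0,0,0,0,0,40],[0,0,0,0,0,0,55],[0,0,0,0,0,0,75],[0,0,0,0,0,0,75],[0,0,20,0,0,0,85],[0,0,40,0,0,0,85],[0,0,40,0,0,0,85]]'
python3 -m handwheel '[[-40,-20,20,0,0,0,85],[-40,-40,10,0,0,0,85],[-40,-40,0,0,0,0,85],[-40,-40,0,0,0,0,85],[-40,-40,0,0,0,0,85],[-40,-40,0,0,0,0,85],[-30,-40,0,0,0,0,85],[0,-40,0,0,0,0,85],[0,-30,0,0,0,0,85],[0,0,0,0,0,0,85],[0,0,0,0,0,0,85]]'
python3 -c "
from h import *
a=cv2.resize(camera('top')[60:260,100:420,::-1],(640,400),interpolation=2);b=cv2.resize(camera('scene')[160:330,200:490,::-1],(640,375),interpolation=2)
cv2.imwrite('pics/end.png',cv2.resize(np.vstack([a,b]),(480,581)))"
```

```text
[[ 0.62466699 -0.08946655  0.1665    ]]
time_s: 19.05
tcp_pos: [0.6254, -0.0898, 0.0544]
tcp_rot: [[0.196, 0.981, 0.001], [0.981, -0.196, -0.0], [-0.0, 0.001, -1.0]]
ft_force: [0.9, -0.1, 0.4]
grip_width: 0.337
grip_force: 59.5
time_s: 19.95
tcp_pos: [0.6245, -0.0895, 0.153]
tcp_rot: [[0.196, 0.981, -0.002], [0.981, -0.196, 0.0], [0.0, -0.002, -1.0]]
ft_force: [0.3, -0.2, 0.6]
grip_width: 0.993
grip_force: 0.0
time_s: 21.05
tcp_pos: [0.3785, -0.396, 0.1806]
tcp_rot: [[0.197, 0.98, -0.0], [0.98, -0.197, 0.001], [0.001, -0.001, -1.0]]
ft_force: [-0.4, 1.1, -0.8]
grip_width: 0.994
grip_force: 0.0
```

View pics/end.png

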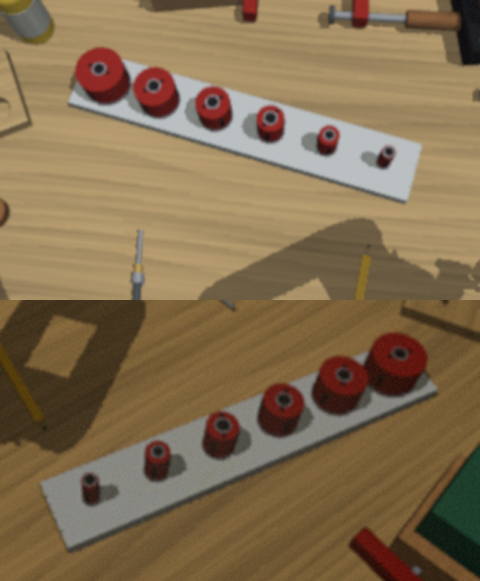

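Both views show all six saws upright, flat on the board and evenly spaced. In the top half they run from the largest at (100,70) down to the smallest at (388,153). The arm is clear of everything.

```bash
python3 -c "
from plant import *
print(close_job())"
```

```text
the job is handed in; nothing more can be done
None
```

The four loose saws (30, 40, 50 and 60 mm) are on their dowels in size order, looking upright and fully down in the final pictures, with the end saws left in place; I handed the job in at about 21 s, and no verdict came back.

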